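# Lay out a dismantled locker lock on its service pads

### The job

Lay out the dismantled locker lock for servicing: set the lock body, the coin return unit, the faceplate and the cam bar each on the dark pad of its own shape, centred within the outline, lying or standing as it does now and with its sides square to the pad's. Set each part down gently rather than dropping it, and leave the porcelain cup and the keys where they are.

Things in the scene. Friction and masses are not known exactly. Their poses are not given: they have to be found in the camera images.
- lock_body: Loose polished steel lock body, round, standing upright on its flange: flange 48 mm across and 8 mm high, above it a plain barrel 34 mm across up to 44 mm height (grip the barrel). A dark slot in its top. About 0.25 kg. Origin at the centre of its underside, z up. 
- coin_unit: Loose bronze coin return unit: a square block 56 x 56 mm, 36 mm high, with a round push button 20 mm across standing 6 mm higher, 10 mm off-centre toward +x. About 0.35 kg. Origin at the centre of its underside, z up. x and y are square to its sides.
- faceplate: Loose chunky aluminium lock faceplate lying flat: 84 mm along its x, 56 mm along its y, 14 mm thick, dark round centre and four screw heads. About 0.18 kg. Origin at the centre of its underside, z up. 
- cam_bar: Loose steel locking cam lying flat: a straight bar with round ends, 100 mm long along its x, 22 mm wide along its y, 12 mm thick. About 0.16 kg. Origin at the centre of its underside, z up. 
- round_pad: The round pad, for the steel lock body, 72 mm across. Fixed, dark rubber, 4 mm thick, flat, with a pale inlaid line just outside the place of its part. Origin at the centre of its underside, on the bench; z up. 
- square_pad: The square pad, for the coin return unit: 80 x 80 mm. Fixed, dark rubber, 4 mm thick, flat, with a pale inlaid line just outside the place of its part. Origin at the centre of its underside, on the bench; z up. x and y are square to its sides; any of the four quarter turns of the unit will do.
- oblong_pad: The broad rectangular pad, for the faceplate: 108 mm along its x, 80 mm along its y. Fixed, dark rubber, 4 mm thick, flat, with a pale inlaid line just outside the place of its part. Origin at the centre of its underside, on the bench; z up. Either way round will do.
- slim_pad: The slim round-ended pad, for the cam bar: 124 mm long along its x, 46 mm wide along its y. Fixed, dark rubber, 4 mm thick, flat, with a pale inlaid line just outside the place of its part. Origin at the centre of its underside, on the bench; z up. Either way round will do.
- cup: Loose white porcelain parts cup, 64 mm across the rim, 50 mm high; stands among the parts and stays where it is. Origin at the centre of its underside.
- keys: Two loose silver keys, on one small ring, lying flat as one piece about 70 mm long and under 6 mm high, among the parts; they stay where they are. Origin near the middle, on the bench.
Things that resemble listed ones, but are neither listed nor needed, are in the scene too. Of the things shaped like the cam_bar, the steel one is meant.

How it is judged:
At the end, for the whole second after the job is handed in: Each part rests released on the pad of its shape (underside 2 to 8 mm above the bench), upright within 0.12 rad, centre within 13 mm of the pad's, sides within 0.22 rad of the pad's (round lock body: any turn; square unit: any quarter turn; others: either way round), at rest (horizontal distance between lock_body and round_pad below 0.013 m and z of lock_body in the frame of round_pad between 0.002 and 0.008 m and angle between each of lock_body, coin_unit, faceplate, cam_bar's own z axis and vertical below 0.12 rad and linear speed of each of lock_body, coin_unit, faceplate, cam_bar below 0.02 m/s and horizontal distance between coin_unit and square_pad below 0.013 m and z of coin_unit in the frame of square_pad between 0.002 and 0.008 m and (angle between the x axis of coin_unit and the x axis of square_pad, either way round below 0.22 rad or angle between the x axis of coin_unit and the y axis of square_pad, either way round below 0.22 rad) and horizontal distance between faceplate and oblong_pad below 0.013 m and z of faceplate in the frame of oblong_pad between 0.002 and 0.008 m and angle between the x axis of faceplate and the x axis of oblong_pad, either way round below 0.22 rad and horizontal distance between cam_bar and slim_pad below 0.013 m and z of cam_bar in the frame of slim_pad between 0.002 and 0.008 m and angle between the x axis of cam_bar and the x axis of slim_pad, either way round below 0.22 rad); the robot touches nothing.
It fails at once if the porcelain cup is pushed more than 20 mm or tipped (distance of cup from where it was at the start of the episode above 0.02 m or angle between cup's own z axis and vertical above 0.35 rad).
It fails at once if the bunch of keys is pushed more than 20 mm or tipped (distance of keys from where it was at the start of the episode above 0.02 m or angle between keys's own z axis and vertical above 0.35 rad).
It fails at once if a part is dropped (falls at over 0.7 m/s within 20 mm of the bench) ((height (world z) of lock_body below 0.02 m and linear speed of lock_body above 0.7 m/s) or (height (world z) of coin_unit below 0.02 m and linear speed of coin_unit above 0.7 m/s) or (height (world z) of faceplate below 0.02 m and linear speed of faceplate above 0.7 m/s) or (height (world z) of cam_bar below 0.02 m and linear speed of cam_bar above 0.7 m/s)).
It also fails if it takes over 112 s, if anything falls off the work surface, if the arm or the gripper's body presses on something with over 40 N, if the wrist force passes 120 N, or if a joint passes its speed limit or range.

### The arm

A 7-joint arm with a two-finger parallel gripper is mounted at the origin on the work surface. World frame = base frame: x ahead of the robot, y to its left, z up, the work surface at z = 0. Lengths are in m, angles in rad, forces in N, time in s.
With the tool pointing down it reaches from about 0.425 to 0.925 m from the base axis. Payload 6.8 kg.
Tool frame: the origin (TCP) lies on the front face of the gripper's body, between the roots of the fingers; the fingertips stand 73 mm ahead of it and the grasp point (between the pads) lies 54 mm ahead of it (env.nose_length is the distance from the TCP to the fingertips, in m); z points along the fingers, y is the line along which they close (so a half turn about z gives the same grasp; the last joint's range is limited). The gripper opens to 85 mm and grips with 20 to 120 N. Pads are 22 mm wide; open, the fingers measure 114 mm over their backs; the gripper's body (76 mm by 85 mm) begins 54 mm behind the grasp point. The pads swing forward as they close: fully open they stand 13 mm farther back than shut.
Start: joints at [1.008, 0.477, 0.022, 1.555, -0.011, 1.109, -0.083], TCP at [0.297, -0.606, 0.304] pointing down, gripper open.
Joint ranges: [-2.96, 2.96], [-0.34, 2.1], [-1.41, 1.46], [0.24, 2.44], [-1.37, 4.51], [0.17, 1.92], [-2.96, 2.96]. Speed limits (rad/s): [2.39, 2.39, 3.14, 3.14, 3.14, 3.14, 3.14].

### API

Orientations are given as a unit quaternion [w, x, y, z].
In Python, from cell import env, kin, camera, calibration, job gives the robot as it stands. The module is installed in compiled form; this text tells all that it offers. Calls block until the motion is done:
- env.reach(position, orientation): joint-space move of the TCP to a pose.
- env.movel(position, velocity=0.15, rot=None, stop_force=None): straight line of the TCP; rot=None keeps the orientation; velocity is the mean speed in m/s. With stop_force (N) it stops when the force on the tool has changed by that much, and returns True; else False.
- env.goto_joints(angles): joint-space move.
- env.grip(opening, f_grip=None): finger opening in m; f_grip is the grip in N (None keeps the last); returns when the fingers have stopped.
- env.dwell(seconds).
- kin.inverse_kinematics(position, orientation): joint angles nearest the present ones, or None.
- env.get_state(): the state.
- camera(name): name is "scene" or "top" or "wrist"; returns (picture, depth): 480x640x3 uint8, blue, green, red; 480x640 float32, m along the optical axis (not along the pixel's ray), 0 where there is no reading.
- calibration(name): a dict with "fx", "fy", "cx", "cy" (pixels), "rvec" (rotation vector, rad) and "tvec" (3), from world to camera coordinates, as OpenCV has them. Camera axes: x right, y down, z forward; pixel columns grow to the right and rows downward; lengths in m; the calibration is good to about 2 mm. A picture is of the moment at which its call begins: read the wrist's pose just before it. calibration takes no time and is no camera call; for the wrist camera it gives the pose at the moment of the call.
A pose or a line that the arm cannot do raises env.PlanningError and nothing moves.
- job.job_done(): hands the job in; it is judged then, once.
The state is a dict: "time": time; "qpos": joint angles; "joint_velocities": joint speeds; "joint_torque": joint torques, N m; "tcp_pos": TCP position; "orientation": TCP orientation; "force": force on the tool from outside, world axes, zero at the start; "torque": the same for the moment, N m; "opening": finger opening in m; "gripper_force": force on a finger pad.
Only numpy, scipy, OpenCV 4.12 (cv2) and the standard library are available. Lean on these libraries where they do the work, as an engineer would, in place of code of your own. Each camera call takes 0.05 s, during which the arm holds its last target. There are 200 camera calls.

## Working session

There is one attempt and no reset: what is moved stays moved. The work goes in short steps, each a Python script; the robot and the scene stay as the last script left them, time stands still between calls to the robot, and variables do not carry over. Pictures are saved under pics/ and viewed, at most 14 in all, crops included, and the job is handed in when it is done.

```bash
mkdir -p pics
python3 - <<'E'
from cell import env,camera,calibration
import cv2,numpy as np
for n in ("top","scene"):
    p,d=camera(n); cv2.imwrite(f"pics/{n}0.png",p); np.savez(f"{n}0.npz",p=p,d=d); print(n,calibration(n))
print(env.get_state()); print(env.nose_length)
E
```

```text
top {'fx': 585.0506185177529, 'fy': 585.0506185177529, 'cx': 321.7206243517066, 'cy': 239.8448492037922, 'rvec': array([ 2.16249438, -2.12134184,  0.14099344]), 'tvec': array([-0.05216723,  0.52912988,  1.2223284 ])}
scene {'fx': 530.5193224611359, 'fy': 530.5193224611359, 'cx': 315.6055805589281, 'cy': 246.882072358594, 'rvec': array([ 2.14227686,  1.13327528, -0.48766103]), 'tvec': array([-0.28415849, -0.32255146,  1.54956388])}
{'time': 0.1, 'qpos': array([ 1.00791875,  0.47772707,  0.02235532,  1.55632842, -0.01153752,
        1.10927637, -0.08312749]), 'joint_velocities': array([ 1.03688183e-03, -3.70497841e-04,  6.35062789e-04, -2.38972255e-03,
       -6.75975332e-05, -1.90844917e-03,  3.54857411e-04]), 'joint_torque': array([ 3.96364398e-03, -5.97773123e+01,  1.61360130e+00, -2.81956404e+01,
        1.28644813e-02,  5.04653261e-03,  2.27077356e-05]), 'tcp_pos': array([ 0.29632713, -0.60603376,  0.30302681]), 'orientation': array([-7.73712562e-04,  9.74262025e-01,  2.25417073e-01, -2.24826020e-04]), 'force': array([ 0.24263167,  0.36405574, -0.29394904]), 'torque': array([-0.00242999, -0.03496046,  0.03298934]), 'gripper_force': 0.0, 'opening': 0.08498889967224689}
0.0726
```

View pics/top0.png

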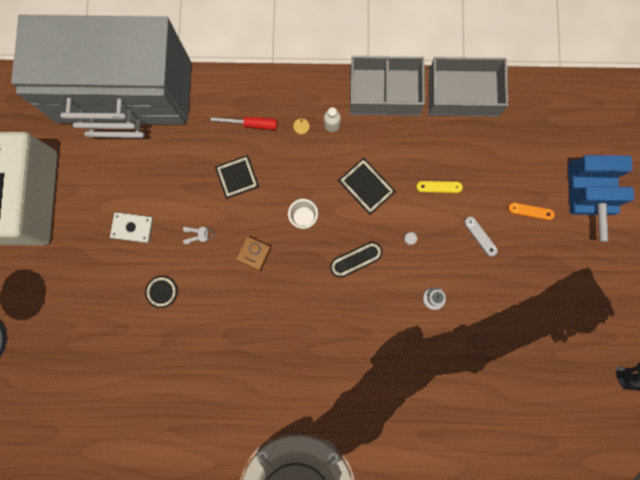

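View pics/scene0.png

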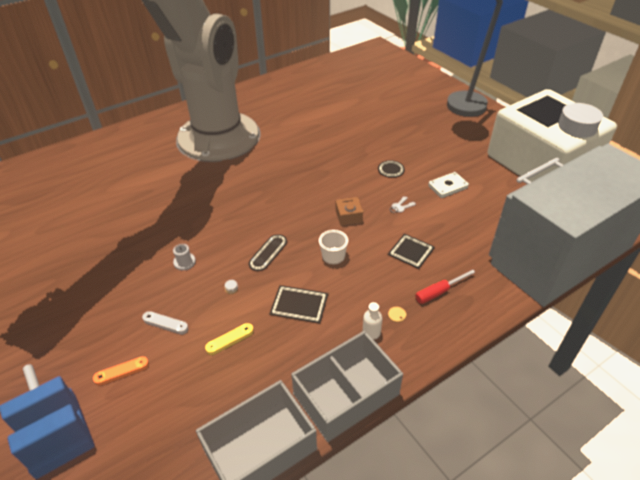

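The top view shows the steel cam at (481,236), lock body at (435,299), coin unit at (254,252) and faceplate at (131,228). The pads are square (238,176), oblong (367,185), slim (357,260) and round (161,292). The cup is at (303,214) and the keys at (198,235). Next I'll segment and measure these.

```bash
cat > h.py <<'E'
import cv2,numpy as np
from cell import env,kin,camera,calibration,job
def world(uv,h,c):
    K=np.array([[c["fx"],0,c["cx"]],[0,c["fy"],c["cy"]],[0,0,1]]); R=cv2.Rodrigues(c["rvec"])[0]; t=np.asarray(c["tvec"]).ravel()
    uv=np.atleast_2d(uv).astype(float); r=np.c_[uv,np.ones(len(uv))]@np.linalg.inv(K).T@R   # rays in world
    o=-R.T@t; return (o+r*((h-o[2])/r[:,2])[:,None])[:,:2]
def rect(mask,h,c,seed):
    n,l,s,ce=cv2.connectedComponentsWithStats(mask.astype(np.uint8))
    k=1+np.argmin(np.hypot(*(ce[1:]-seed).T)+1e3*(s[1:,4]<40))
    v,u=np.nonzero(l==k); w=world(np.c_[u,v],h,c)
    (x,y),(a,b),th=cv2.minAreaRect((w*1000).astype(np.float32))
    if a<b: a,b,th=b,a,th+90
    th=(th+90)%180-90
    return np.array([x,y])/1000,(a,b),np.radians(th),len(u)
def q(yaw):  # tool down, closing axis y at world angle yaw
    from scipy.spatial.transform import Rotation as Ro
    m=np.array([[np.sin(yaw),np.cos(yaw),0],[-np.cos(yaw),np.sin(yaw),0],[0,0,-1.]]).T.T
    x=np.array([np.sin(yaw),-np.cos(yaw),0]); y=np.array([np.cos(yaw),np.sin(yaw),0]); z=np.array([0,0,-1.])
    r=Ro.from_matrix(np.c_[x,y,z]).as_quat(); return r[[3,0,1,2]]
E
python3 - <<'E'
from h import *
z=np.load("top0.npz"); p,d=z["p"],z["d"]; c=calibration("top")
hsv=cv2.cvtColor(p,cv2.COLOR_BGR2HSV).astype(int); S,V=hsv[...,1],hsv[...,2]
v,u=np.mgrid[:480,:640]; K=c; R=cv2.Rodrigues(c["rvec"])[0]
P=np.stack([(u-c["cx"])/c["fx"]*d,(v-c["cy"])/c["fy"]*d,d],-1)-c["tvec"]; H=(P@R)[...,2]
items=dict(cam=((481,236),.012,S<90),lock=((435,299),.044,H>.030),coin=((254,252),.036,H>.022),face=((131,228),.014,(S<90)&(V>100)),
 square=((238,176),.004,S<110),oblong=((367,185),.004,S<110),slim=((357,260),.004,S<110),round=((161,292),.004,S<110),cup=((303,214),.05,H>.03),keys=((198,235),.003,S<90))
for n,(s,h,m) in items.items():
    xy,ab,th,N=rect(m,h,c,s); print(n,xy.round(4),np.round(ab,1),round(th,3),N,"r=%.3f"%np.hypot(*xy),"H=%.3f"%H[s[1],s[0]])
E
```

```text
cam [ 0.5489 -0.3897] [101.1  27.7] 0.632 555 r=0.673 H=0.016
lock [ 0.4119 -0.2865] [34.2 32.5] -1.107 211 r=0.502 H=0.043
coin [0.4983 0.106 ] [58.8 58.4] -0.409 694 r=0.509 H=0.041
face [0.5543 0.3802] [89.3 60.4] 1.463 1023 r=0.672 H=0.013
square [0.6755 0.153 ] [78.5 78.3] 0.381 1174 r=0.693 H=0.005
oblong [ 0.6599 -0.1391] [105.8  78.6] 0.755 1612 r=0.674 H=0.006
slim [ 0.4934 -0.1176] [121.4  44.9] -1.11 1024 r=0.507 H=0.002
round [0.4142 0.3092] [68.2 68.1] 0.055 802 r=0.517 H=0.005
cup [5.858e-01 3.000e-04] [62.3 61.1] -1.553 272 r=0.586 H=0.004
keys [0.5438 0.2342] [67.9 40.8] -1.446 314 r=0.592 H=0.003
```

The measured sizes match the given ones. I'll start with the cam bar and the lock body.

```bash
cat >> h.py <<'E'
ZT=.20
def above(xy,angs):
    best=None; q0=env.get_state()["qpos"]
    for a in angs:
        s=kin.inverse_kinematics(np.r_[xy,ZT],q(a))
        if s is not None and abs(s[6])<2.8 and (best is None or abs(s-q0).max()<best[0]): best=(abs(s-q0).max(),a)
    env.reach(np.r_[xy,ZT],q(best[1])); return best[1]
def move(src,dst,sa,da,z,width,opening,step=np.pi):
    """sa, da: closing-axis angles at pick and place, any multiple of step will do"""
    ks=np.arange(-4,5)*step; ks=ks[abs(ks)<=3.2]
    env.grip(opening,40); above(src,sa+ks)
    env.movel(np.r_[src,z+.03],.2); hit=env.movel(np.r_[src,z],.06,stop_force=8)
    env.grip(max(width-.01,0),40); s=env.get_state(); zp=s["tcp_pos"][2]
    print("pick hit",hit,"z %.4f open %.4f f %.1f t %.1f"%(zp,s["opening"],s["gripper_force"],s["time"]))
    env.movel(np.r_[src,ZT],.2)
    print("lifted open %.4f"%env.get_state()["opening"])
    above(dst,da+ks); env.movel(np.r_[dst,zp+.012],.15)
    hit=env.movel(np.r_[dst,zp+.002],.02,stop_force=5); s=env.get_state()
    print("place hit",hit,"dz %.4f"%(s["tcp_pos"][2]-zp),"open %.4f"%s["opening"])
    env.grip(opening); env.movel(np.r_[dst,ZT],.15); print("t",env.get_state()["time"])
E
python3 - <<'E'
from h import *
H=np.pi/2
move([.5489,-.3897],[.4934,-.1176],.632+H,-1.11+H,.0745,.022,.042)
move([.4119,-.2865],[.4142,.3092],0,0,.086,.034,.058,step=np.pi/4)
E
```

```text
Traceback (most recent call last):
  File "h.py", line 30, in move
    env.grip(opening,40); above(src,sa+ks)
                          ~~~~~^^^^^^^^^^^
  File "h.py", line 24, in above
    s=kin.inverse_kinematics(np.r_[xy,ZT],q(a))
                                          ~^^^
  File "h.py", line 19, in q
    r=Ro.from_matrix(np.c_[x,y,z]).as_quat(); return r[[3,0,1,2]]
      ~~~~~~~~~~~~~~^^^^^^^^^^^^^^
  File "scipy/spatial/transform/_rotation.pyx", line 1143, in scipy.spatial.transform._rotation.Rotation.from_matrix
ValueError: Non-positive determinant (left-handed or null coordinate frame) in rotation matrix 0: [[-0.8068476   0.59075963  0.        ]
 [-0.59075963 -0.8068476   0.        ]
 [ 0.          0.         -1.        ]].
```

```bash
sed -i '/m=np.array(\[\[np.sin/d; s/x=np.array(\[np.sin(yaw),-np.cos(yaw),0\])/x=np.array([-np.sin(yaw),np.cos(yaw),0])/' h.py
python3 - <<'E'
from h import *
H=np.pi/2
move([.5489,-.3897],[.4934,-.1176],.632+H,-1.11+H,.0745,.022,.042)
move([.4119,-.2865],[.4142,.3092],0,0,.086,.034,.058,step=np.pi/4)
E
```

```text
pick hit False z 0.0751 open 0.0206 f 39.8 t 3.7
lifted open 0.0212
place hit True dz 0.0039 open 0.0207
t 8.2083
pick hit False z 0.0864 open 0.0329 f 39.5 t 10.8
lifted open 0.0328
place hit True dz 0.0040 open 0.0331
t 16.2083
```

Both grasps and placings look right from the numbers, with contact 4 mm higher than at the pick. Next, the coin unit and faceplate.

Run:
```python
from h import *
H=np.pi/2
move([.5543,.3802],[.6599,-.1391],1.463+H,.755+H,.069,.056,.073)
move([.4983,.106],[.6755,.153],-.409,.381,.076,.056,.076,step=H)
env.movel(env.get_state()["tcp_pos"]+[0,0,.1],.2)
env.reach([.3,-.6,.3],q(0.45))
p,d=camera("top"); np.savez("top1.npz",p=p,d=d)
cv2.imwrite("pics/top1.png",cv2.resize(p[120:340,60:520],None,fx=1.7,fy=1.7,interpolation=cv2.INTER_CUBIC)); print(env.get_state()["time"])
```

```text
pick hit False z 0.0697 open 0.0549 f 44.4 t 18.8
lifted open 0.0554
place hit True dz 0.0040 open 0.0550
t 24.275
pick hit False z 0.0765 open 0.0555 f 43.5 t 27.2
lifted open 0.0553
place hit True dz 0.0041 open 0.0558
t 31.3667
35.0083
```

View pics/top1.png

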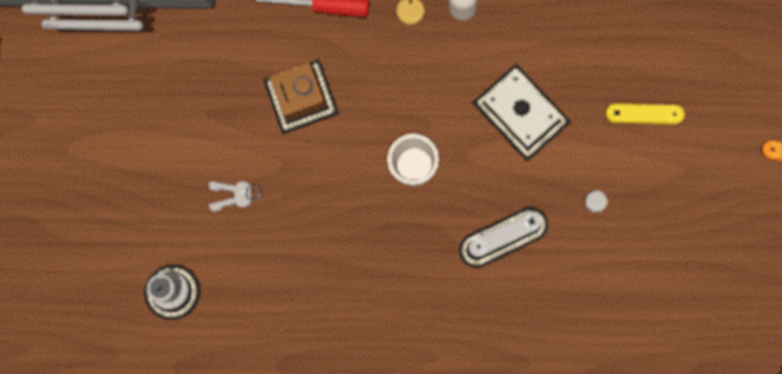

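The crop shows all four parts on their pads: coin unit at (300,95), faceplate (522,110), cam bar (503,237) and lock body (172,290). The cup and keys haven't moved. The tall parts lean outwards from parallax, so I'll check offsets numerically.

```bash
python3 - <<'E'
from h import *
z=np.load("top1.npz"); p,d=z["p"],z["d"]; c=calibration("top")
hsv=cv2.cvtColor(p,cv2.COLOR_BGR2HSV).astype(int); S,V=hsv[...,1],hsv[...,2]
v,u=np.mgrid[:480,:640]; R=cv2.Rodrigues(c["rvec"])[0]
H=((np.stack([(u-c["cx"])/c["fx"]*d,(v-c["cy"])/c["fy"]*d,d],-1)-c["tvec"])@R)[...,2]
T=dict(lock=((160,289),.048,H>.036,[.4142,.3092]),coin=((237,173),.040,H>.028,[.6755,.153]),
 face=((367,184),.018,H>.012,[.6599,-.1391]),cam=((356,259),.016,H>.010,[.4934,-.1176]))
for n,(s,h,m,t) in T.items():
    xy,ab,th,N=rect(m,h,c,s); print(n,((xy-t)*1000).round(1),np.round(ab,1),round(th,3),N)
for n,s,h,m in(("cup",(303,214),.05,H>.03),("keys",(198,235),.003,S<90)): print(n,rect(m,h,c,s))
# close-ups with the wrist camera
for i,(x,y) in enumerate(((.67,.15),(.41,.31))):
    env.reach([max(x-.08,.43),y,.3],q(np.pi/2)); w,_=camera("wrist"); cv2.imwrite(f"pics/w{i}.png",w)
E
python3 -c "
import cv2,numpy as np
cv2.imwrite('pics/w.png',np.hstack([cv2.resize(cv2.imread(f'pics/w{i}.png'),(400,300)) for i in (0,1)]))"
```

```text
lock [3.8 0.3] [36.2 31.7] -1.551 219
coin [ 0.2 -0.3] [59.4 56.8] 0.382 666
face [2.2 1.6] [85.8 56.5] 0.758 950
cam [ 4.8 -2.8] [102.8  24.1] -1.1 455
cup (array([5.86289673e-01, 1.11007690e-04]), (62.15108108520508, 61.981876373291016), np.float64(-0.44912533992699605), 265)
keys (array([0.54182715, 0.23343896]), (66.76051330566406, 40.703453063964844), np.float64(-1.5170186530109249), 317)
```

View pics/w.png

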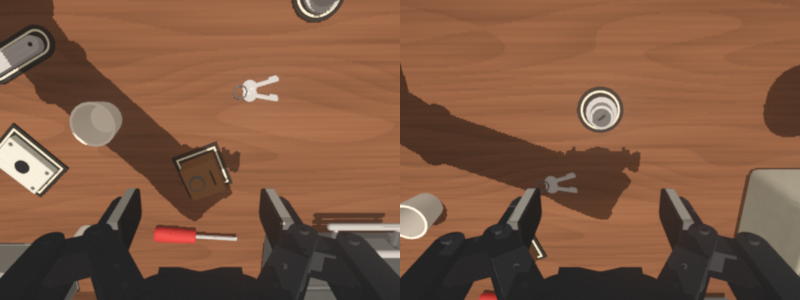

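The wrist views show the coin unit at (203,172, left half) and the lock body at (600,110, right half) centred on their pads. All offsets are under 6 mm, the angles are within 0.02 rad, and the arm is clear.

```bash
python3 -c "
from cell import env,job
env.dwell(.3); print(env.get_state()['time'], job.job_done())"
```

```text
the job is handed in; nothing more can be done
39.15 None
```

The job is handed in at 39 s: all four parts rest on their own pads within about 6 mm and 0.02 rad by camera measurement, and the cup and keys were left where they were; no verdict was returned.

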